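# Lay out a frame blank for cutting

### The job

Get the top acetate blank ready for cutting: slide it out of the open front of the magazine (the end facing the robot) until it overhangs, pinch the overhanging end by its two long edges and lift it away without dropping it. Lay it flat on the cutting block, about centred lengthwise so that both ends stick out over the block, with one long edge flush along the upright steel fence. Leave the other two blanks in the magazine and do not disturb the bottle, lens carton, punch stand or glasses case.

Things in the scene. Friction and masses are not known exactly. Their poses are not given: they have to be found in the camera images.
- magazine: Aluminium block with grey side rails, fixed on the bench, 160 long (x) x 76 wide (y) x 48 mm high. Origin: centre of underside, z up. Open front = -x end, roughly facing the robot. Three equal blanks lie stacked on its floor, 30 mm up. Rails (8 mm thick, 60 apart inside) end flush with the top blank's top face, 48 mm up, so its long edges cannot be gripped inside the magazine.
- magazine_front (a point): Middle of the magazine's front end (80 mm ahead of its origin), 42 mm up, level with the top blank's underside; axes as the magazine's. The front lip, 3.5 mm thick, is only 40 mm high: the top blank slides out over it, the lower two are held back. The rear (+x) end has two corner stubs, 48 mm high, with a 38 mm wide slot between them.
- top_blank: Uppermost of three flat dark brown plates, 150 x 56 x 6 mm, about 65 g, dark dot near each end. Origin: centre of underside; x lengthwise (-x end at the open front), y across, z up. Slippery on what it lies on (friction about 0.3): closed fingertips pressed on it with 5 to 15 N drag it, or push it from behind. It tips off if it sticks out more than about 70 mm.
- mid_blank: the second blank, of the same size and axes, under the top one; stays in the magazine.
- low_blank: the lowest blank, same size and axes; stays in the magazine.
- block: Cutting block fixed on the bench: grey plastic, 80 long (x) x 90 wide (y) mm, flat bed 40 mm above the bench. Origin: centre of underside, z up; -x end roughly faces the robot. A 10 mm thick steel fence runs along its whole +y side, 16 mm above the bed, inner face at y = +35 mm, parallel to x. Free bed: y -45 to +35 mm. Flush with the fence the blank's centre is at y = +7 mm.
- block_fence (a point): Middle of the foot of the fence's inner face, on the bed (block x = 0, y = +35 mm, z = 40 mm); axes as the block's. The 150 mm blank lies along x and sticks out about 35 mm past each end of block and fence, so fingers holding its end can stay outside the block.
- bottle_clean: small white bottle with a blue cap, 38 mm across, 105 high, origin under its centre; bystander.
- lens_box: flat white lens carton 96 x 96 x 17 mm, origin under its centre; bystander.
- punch_stand: small white cast stand with punches, 64 mm across, 92 high, origin under its centre; bystander.
- glasses_case: dark closed glasses case 163 x 112 (as bounding box) x 37 mm, origin under its centre; bystander.
Things that resemble listed ones, but are neither listed nor needed, are in the scene too. Leave any pink or purple look-alike of the block alone.

How it is judged:
By the outcome, as a careful person would: the job done as asked, in the order asked, and still so for the second after the job is handed in, with the robot touching nothing.
It also fails if it takes over 64 s, if anything falls off the work surface, if the arm or the gripper's body presses on something with over 40 N, if the wrist force passes 120 N, or if a joint passes its speed limit or range.

### The arm

A 7-joint arm with a two-finger parallel gripper is mounted at the origin on a cart in front of the work surface, level with it; the furniture and walls round the work are solid. World frame = base frame: x ahead of the robot, y to its left, z up, the work surface at z = 0. Lengths are in m, angles in rad, forces in N, time in s.
With the tool pointing down it reaches from about 0.4 to 0.85 m from the base axis. Payload 4.4 kg.
Tool frame: the origin (TCP) lies between the finger pads; the fingertips stand 19 mm ahead of it and the grasp point (between the pads) is the TCP (ctrl.nose_length is the z of the fingertips in the tool frame, in m); z points along the fingers, y is the line along which they close (so a half turn about z gives the same grasp; the last joint's range is limited). The gripper opens to 94 mm and grips with 3 to 60 N. Pads are 16 mm wide; open, the fingers measure 119 mm over their backs; the gripper's body (75 mm by 177 mm) begins 78 mm behind the grasp point.
Start: joints at [1.076, 0.628, 0.038, 1.517, -0.027, 0.996, -0.02], TCP at [0.27, -0.591, 0.224] pointing down, gripper open.
Joint ranges: [-3.06, 3.06], [-0.37, 2.12], [-1.25, 1.32], [0.18, 2.47], [-1.1, 4.24], [0.23, 1.98], [-2.94, 2.94]. Speed limits (rad/s): [2.57, 2.57, 3.14, 3.14, 3.14, 3.14, 3.14].

### API

Orientations are given as a 3x3 rotation matrix whose columns are the frame's x, y, z axes.
In Python, from plant import ctrl gives the robot as it stands. The module is installed in compiled form; this text tells all that it offers.
- The arm moves only by the tool send_rows, never from a script. Its argument "deltas" is a list of rows, each a list of 2 entries, a list of its own where there are three numbers: the shift along the tool's x, y, z as a fraction of full scale, then the turn about the tool's z as a fraction of full scale. In form: [[[dx, dy, dz], turn], ...]. A call has exactly 10 rows; each row is the pose to reach, as a shift and turn from the pose commanded when the call began, along the tool's axes at that moment; what a row does not reach only later rows make up. Full scale, the value 1, is 0.2 m for a shift and 60 degrees for a turn. A row lasts 1/10 s, in which the tool goes at most 50 mm and 8.59 degrees, less where a joint would pass 70% of its speed; a pose out of reach is approached as far as the arm can. A call with a number of a shift or a turn outside -1 to 1 is refused whole. A call with a gripper value outside its range is refused whole. "grip" is the opening in per cent of the stroke, from 0 (shut) to 100 (fully open), set as the call begins (left out, the last holds). The fingers move at their own pace and stop on an object; "grip_force" is the grip in N (left out, the last holds). Time passes only in rows, so rows that repeat a pose let the fingers close, or fill a call up. It gives the time, the measured TCP pose, the force, the opening and the grip force at its end, in the units of the state.
- ctrl.get_obs(): the state, without advancing time (a new reading comes with each control period).
- ctrl.read_camera(name): name is "scene" or "top" or "wrist"; returns the picture (400x640x3 uint8, blue, green, red); there is no depth.
- ctrl.camera_params(name): a dict with "K" (3x3 intrinsics, pixels), "k1" (the pictures are not rectified: a ray, as slopes to the right and down, at radius r is drawn at 1 + k1 r^2 times it, then the intrinsics apply), "R" (3x3) and "t" (3): a world point X has camera coordinates R X + t; the wrist camera has in their place "T_tool_cam" (4x4, takes a point from camera to tool coordinates, whose origin is the TCP and whose axes are the flange's). Camera axes: x right, y down, z forward; pixel columns grow to the right and rows downward; lengths in m; the calibration is good to about 2 mm. A picture is of the moment at which its call begins: read the wrist's pose just before it. camera_params takes no time and is no camera call.
- ctrl.hand_in(): hands the job in; it is judged then, once.
Trained networks look in the newest picture that a camera, given by its name, has taken for a name from the list of things; names that differ only in an ending like _2 or _b are one class to them, and where a whole thing is asked for, a point or a joint stands for the part that bears it (a point fixed in the world has none). Each returns a list of dicts, best first, with "conf" (0 to 1); they miss things now and then, are a little off and sometimes report something else, mostly with a low value. They report only what shows in the picture. A call takes as long as a camera call. They do not tell look-alikes from the thing itself.
- ctrl.boxes_of(label, camera): "location" ([x, y, z] in m, in world coordinates, good to about 4 mm: the middle of the surface that is visible of it).
- ctrl.regions_of(label, camera): "pixels" (400x640 bool, what is visible of it).
- ctrl.pinpoint(label, camera): "location" ([x, y, z] in m, in world coordinates, good to about 4 mm: a listed point, or the origin of a listed thing).
The state is a dict: "time": time; "q": joint angles; "joint_vel": joint speeds; "effort": joint torques, N m; "ee_pos": TCP position; "ee_rot": TCP orientation; "force": force on the tool from outside, world axes, zero at the start; "torque": the same for the moment, N m; "finger_gap": finger opening in m; "grip_force": force on a finger pad.
Only numpy, scipy, OpenCV 4.12 (cv2) and the standard library are available. Lean on these libraries where they do the work, as an engineer would, in place of code of your own. Each camera call takes 0.05 s, during which the arm holds its last target. There are 200 camera calls.

## Working session

There is one attempt and no reset: what is moved stays moved. The work goes in short steps, Python scripts to look and compute and a tool call to move; the robot and the scene stay as the last step left them, time stands still between calls to the robot, and variables do not carry over. Pictures are saved under pics/ and viewed, at most 10 in all, crops included, and the job is handed in when it is done.

Besides the shell and the picture viewer there is one more tool, called after "Call:" in YAML: its name, and indented under it one key for each argument. send_rows: Moves the arm, as the interface text tells. Shift numbers are shares of 0.2 m and turn numbers shares of 60 degrees, none past 1 either way. Its arguments: {"type":"object","properties":{"deltas":{"type":"array"},"grip":{"type":"number"},"grip_force":{"type":"number"}},"required":["deltas"]}

```bash
mkdir -p pics; cat > h.py <<'E'
import numpy as np, cv2
from plant import ctrl
def save(cam,name):
    im=ctrl.read_camera(cam); cv2.imwrite('pics/'+name,im); return im
def ray(cam,uv,obs=None):
    p=ctrl.camera_params(cam);K=np.array(p['K']);k=p['k1']
    d=cv2.undistortPoints(np.array([[uv]],float),K,np.array([k,0,0,0.]))[0,0]
    d=np.array([*d,1])
    if cam=='wrist':
        T=np.array(p['T_tool_cam']);o=obs or ctrl.get_obs();R=np.array(o['ee_rot'])
        return R@T[:3,3]+np.array(o['ee_pos']), R@T[:3,:3]@d
    R=np.array(p['R']);return -R.T@np.array(p['t']),R.T@d
def atz(cam,uv,z,obs=None):
    o,d=ray(cam,uv,obs);return o+d*(z-o[2])/d[2]
E
python3 - <<'E'
from h import *
np.set_printoptions(precision=4,suppress=True)
o=ctrl.get_obs();print(o['time'],o['ee_pos'],o['ee_rot'],o['force'])
a=save('top','top0.png');b=save('scene','sc0.png')
for l in ['magazine','magazine_front','top_blank','block','block_fence','bottle_clean','lens_box','punch_stand','glasses_case']:
    for c in ['top','scene']:
        print(l,c,[(round(x['conf'],2),np.round(x['location'],3)) for x in ctrl.pinpoint(l,c)[:3]])
print(ctrl.get_obs()['time'],ctrl.nose_length)
E
```

```text
0.0 [ 0.27   -0.5906  0.2236] [[ 0.9094  0.4158 -0.0008]
 [ 0.4158 -0.9094  0.0017]
 [ 0.     -0.0019 -1.    ]] [ 0.2804 -0.236   0.5699]
magazine top [(0.84, array([ 0.556, -0.05 , -0.002]))]
magazine scene [(0.86, array([ 0.556, -0.045,  0.001]))]
magazine_front top [(0.69, array([ 0.476, -0.054,  0.045]))]
magazine_front scene [(0.65, array([ 0.474, -0.056,  0.043])), (0.32, array([ 0.549, -0.049,  0.041]))]
top_blank top [(0.74, array([ 0.553, -0.049,  0.041]))]
top_blank scene [(0.58, array([ 0.552, -0.047,  0.04 ]))]
block top [(0.86, array([0.532, 0.107, 0.   ])), (0.76, array([0.561, 0.254, 0.002])), (0.65, array([ 0.408,  0.369, -0.001]))]
block scene [(0.92, array([ 0.56 ,  0.253, -0.005])), (0.88, array([ 0.412,  0.37 , -0.001])), (0.8, array([0.534, 0.108, 0.001]))]
block_fence top [(0.96, array([0.4  , 0.4  , 0.039])), (0.61, array([0.556, 0.29 , 0.036])), (0.6, array([0.523, 0.139, 0.041]))]
block_fence scene [(0.97, array([0.555, 0.292, 0.041])), (0.84, array([0.519, 0.142, 0.037])), (0.56, array([0.403, 0.401, 0.042]))]
bottle_clean top [(0.55, array([ 0.504, -0.286,  0.001])), (0.49, array([0.648, 0.112, 0.002]))]
bottle_clean scene [(0.78, array([0.648, 0.112, 0.   ]))]
lens_box top [(0.91, array([ 0.502, -0.288,  0.004]))]
lens_box scene [(0.61, array([ 0.499, -0.284,  0.001]))]
punch_stand top [(0.68, array([ 0.688, -0.332, -0.002]))]
punch_stand scene [(0.62, array([ 0.687, -0.333, -0.002]))]
glasses_case top []
glasses_case scene [(0.62, array([0.78 , 0.052, 0.001]))]
1.0 0.019
```

View pics/top0.png

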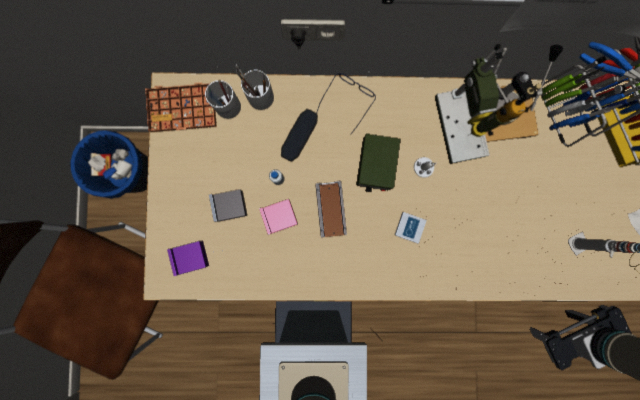

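View pics/sc0.png

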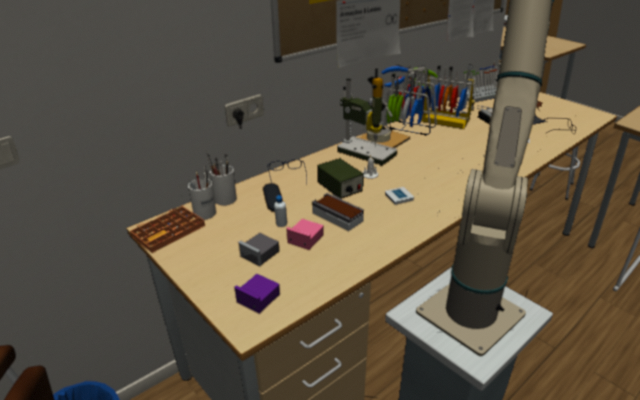

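The top view shows the real grey block at about pixel (228,206), the pink and purple look-alikes at (280,217) and (188,258), and the magazine at (330,210) with a slight yaw. The scene view agrees. Next I move above the magazine for a close look.

Call:
send_rows:
  deltas:
    - [[0.1, -0.09, 0], 0.03]
    - [[0.2, -0.18, 0], 0.07]
    - [[0.3, -0.27, 0], 0.1]
    - [[0.4, -0.36, 0], 0.13]
    - [[0.5, -0.45, 0], 0.17]
    - [[0.6, -0.54, 0], 0.2]
    - [[0.7, -0.63, 0], 0.23]
    - [[0.8, -0.72, 0], 0.27]
    - [[0.9, -0.81, 0], 0.3]
    - [[1, -0.9, 0], 0.33]
  grip: 0

```text
time: 2.0
ee_pos: [0.3778, -0.3433, 0.2247]
ee_rot: [[0.997, 0.082, 0.0], [0.082, -0.997, -0.0], [0.0, 0.0, -1.0]]
force: [0.0, -0.4, 0.4]
finger_gap: 0.0176
grip_force: 0.0
```

```bash
python3 - <<'E'
from h import *
np.set_printoptions(precision=4,suppress=True)
o=ctrl.get_obs();R=np.array(o['ee_rot']);print(o['time'],o['ee_pos'],R,o['finger_gap'])
print(R.T@(np.array([.48,-.055,.24])-o['ee_pos'])/.2)
print(ctrl.camera_params('wrist'))
E
```

```text
2.0 [ 0.3778 -0.3433  0.2247] [[ 0.9966  0.0818  0.0005]
 [ 0.0818 -0.9966 -0.0002]
 [ 0.0004  0.0003 -1.    ]] 0.017622269155849836
[ 0.6272 -1.395  -0.0767]
{'K': array([[277.3862,   0.    , 314.4313],
       [  0.    , 277.3862, 202.6852],
       [  0.    ,   0.    ,   1.    ]]), 'k1': -0.04146196403058282, 'T_tool_cam': array([[-0.0012, -0.9611, -0.2763,  0.0822],
       [ 1.    , -0.0012, -0.0001,  0.0013],
       [-0.0002, -0.2763,  0.9611, -0.16  ],
       [ 0.    ,  0.    ,  0.    ,  1.    ]])}
```

Call:
send_rows:
  deltas:
    - [[0.1, -0.14, 0], 0]
    - [[0.2, -0.28, 0], 0]
    - [[0.3, -0.42, 0], 0]
    - [[0.4, -0.56, 0], 0]
    - [[0.5, -0.7, 0], 0]
    - [[0.6, -0.84, 0], 0]
    - [[0.6, -0.95, 0], 0]
    - [[0.6, -1, 0], 0]
    - [[0.6, -1, 0], 0]
    - [[0.6, -1, 0], 0]

```text
time: 3.0
ee_pos: [0.4801, -0.1364, 0.2247]
ee_rot: [[0.997, 0.082, 0.0], [0.082, -0.997, -0.001], [0.0, 0.001, -1.0]]
force: [-0.3, -0.3, 0.2]
finger_gap: -0.0
grip_force: 0.0
```

Call:
send_rows:
  deltas:
    - [[0, -0.1, 0], 0]
    - [[0, -0.2, 0], 0]
    - [[0, -0.3, 0], 0]
    - [[0, -0.4, 0], 0]
    - [[0, -0.4, 0], 0]
    - [[0, -0.4, 0], 0]
    - [[0, -0.4, 0], 0]
    - [[0, -0.4, 0], 0]
    - [[0, -0.4, 0], 0]
    - [[0, -0.4, 0], 0]

```text
time: 4.0
ee_pos: [0.4737, -0.0558, 0.2245]
ee_rot: [[0.997, 0.082, 0.0], [0.082, -0.997, -0.0], [-0.0, 0.0, -1.0]]
force: [-1.0, 0.1, 0.3]
finger_gap: 0.0004
grip_force: 0.0
```

```bash
python3 - <<'E'
from h import *
np.set_printoptions(precision=4,suppress=True)
o=ctrl.get_obs();R=np.array(o['ee_rot']);print(o['time'],o['ee_pos'],o['finger_gap'],o['force'])
save('wrist','w0.png')
for l in ['magazine','magazine_front','top_blank']:
    print(l,[(round(x['conf'],2),np.round(x['location'],3)) for x in ctrl.pinpoint(l,'wrist')[:3]])
r=ctrl.regions_of('top_blank','wrist')
for x in r[:2]:
    ys,xs=np.nonzero(x['pixels']);print(x['conf'],len(xs))
    P=np.array([atz('wrist',(u,v),.048,o)[:2] for u,v in zip(xs[::7],ys[::7])]).astype(np.float32)
    print(cv2.minAreaRect(P),np.array(cv2.boxPoints(cv2.minAreaRect(P))))
E
```

```text
4.0 [ 0.4737 -0.0558  0.2245] 0.0003844835101349805 [-1.0252  0.0566  0.2529]
magazine []
magazine_front []
top_blank [(0.84, array([ 0.55 , -0.046,  0.039]))]
0.85 6283
((0.5526784658432007, -0.04947757348418236), (0.14886604249477386, 0.056077148765325546), 6.421510219573975) [[ 0.4756 -0.0299]
 [ 0.4818 -0.0857]
 [ 0.6298 -0.069 ]
 [ 0.6235 -0.0133]]
0.45 2316
((0.5585551261901855, -0.04760962352156639), (0.15757380425930023, 0.07646618038415909), 6.181596279144287) [[ 0.4761 -0.0181]
 [ 0.4843 -0.0941]
 [ 0.641  -0.0771]
 [ 0.6328 -0.0011]]
```

View pics/w0.png

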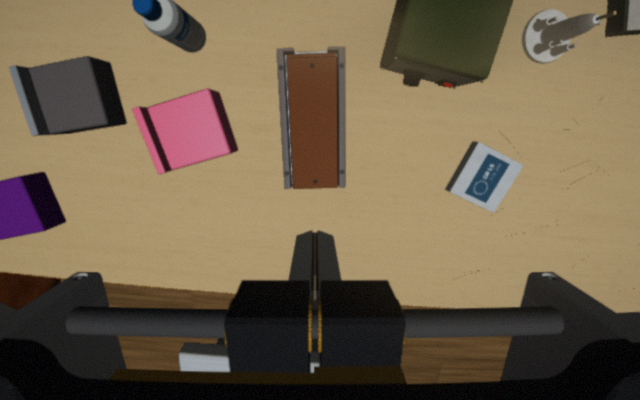

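The wrist view shows the blank, with its dots at (311,66) and (316,182), yawed about 6.4° and fitting 149x56 mm. I go to its middle, close above it.

Call:
send_rows:
  deltas:
    - [[0.1, 0, 0.1], -0.01]
    - [[0.2, 0, 0.2], -0.02]
    - [[0.3, 0, 0.3], -0.028]
    - [[0.4, 0, 0.4], -0.028]
    - [[0.45, 0, 0.5], -0.028]
    - [[0.45, 0, 0.6], -0.028]
    - [[0.45, 0, 0.68], -0.028]
    - [[0.45, 0, 0.74], -0.028]
    - [[0.45, 0, 0.76], -0.028]
    - [[0.45, 0, 0.76], -0.028]

```text
time: 5.25
ee_pos: [0.5632, -0.0478, 0.0722]
ee_rot: [[0.994, 0.112, -0.001], [0.112, -0.994, 0.0], [-0.001, -0.0, -1.0]]
force: [0.3, 0.8, -0.9]
finger_gap: 0.0003
grip_force: 0.0
```

Call:
send_rows:
  deltas:
    - [[0, 0, 0.005], 0]
    - [[0, 0, 0.01], 0]
    - [[0, 0, 0.015], 0]
    - [[0, 0, 0.018], 0]
    - [[0, 0, 0.02], 0]
    - [[0, 0, 0.022], 0]
    - [[0, 0, 0.024], 0]
    - [[0, 0, 0.026], 0]
    - [[0, 0, 0.026], 0]
    - [[0, 0, 0.026], 0]

```text
time: 6.25
ee_pos: [0.5634, -0.0478, 0.0674]
ee_rot: [[0.994, 0.112, 0.0], [0.112, -0.994, -0.0], [0.0, 0.0, -1.0]]
force: [-0.3, 1.3, 1.8]
finger_gap: 0.0008
grip_force: 0.7
```

Call:
send_rows:
  deltas:
    - [[0, 0, 0.002], 0]
    - [[0, 0, 0.004], 0]
    - [[0, 0, 0.005], 0]
    - [[0, 0, 0.005], 0]
    - [[0, 0, 0.005], 0]
    - [[0, 0, 0.005], 0]
    - [[0, 0, 0.005], 0]
    - [[0, 0, 0.005], 0]
    - [[0, 0, 0.005], 0]
    - [[0, 0, 0.005], 0]

```text
time: 7.25
ee_pos: [0.5634, -0.0478, 0.0673]
ee_rot: [[0.994, 0.112, 0.0], [0.112, -0.994, 0.0], [0.0, -0.0, -1.0]]
force: [-3.1, -0.1, 8.9]
finger_gap: 0.0007
grip_force: 4.8
```

Call:
send_rows:
  deltas:
    - [[-0.02, 0, 0.001], 0]
    - [[-0.05, 0, 0.001], 0]
    - [[-0.08, 0, 0.001], 0]
    - [[-0.11, 0, 0.001], 0]
    - [[-0.14, 0, 0.001], 0]
    - [[-0.17, 0, 0.001], 0]
    - [[-0.2, 0, 0.001], 0]
    - [[-0.23, 0, 0.001], 0]
    - [[-0.26, 0, 0.001], 0]
    - [[-0.27, 0, 0.001], 0]

```text
time: 8.25
ee_pos: [0.5121, -0.054, 0.0673]
ee_rot: [[0.994, 0.112, 0.006], [0.112, -0.994, -0.0], [0.006, 0.001, -1.0]]
force: [3.5, 0.8, 6.3]
finger_gap: 0.0006
grip_force: 3.0
```

```bash
python3 - <<'E'
from h import *
o=ctrl.get_obs();print(o['ee_pos'],o['force'])
cv2.imwrite('pics/w1.png',save('wrist','w1f.png')[0:300])
for l in ['top_blank']:
    for c in ['wrist','scene']:
        ctrl.read_camera(c)
        print(l,c,[(round(x['conf'],2),np.round(x['location'],3)) for x in ctrl.pinpoint(l,c)[:3]])
E
```

```text
[ 0.51213209 -0.05401991  0.06730371] [3.5266655  0.80822473 6.28201474]
top_blank wrist []
top_blank scene [(0.74, array([ 0.499, -0.055,  0.041]))]
```

View pics/w1.png

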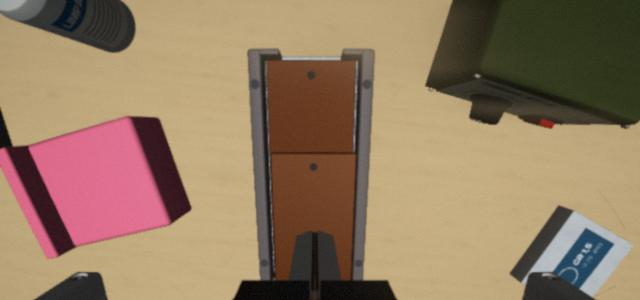

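Dragged about 53 mm: the blank's rear edge is at row 153 and the middle blank shows behind it, unmoved. I lift off, open and look from above the overhang.

Call:
send_rows:
  deltas:
    - [[0, 0, -0.05], 0]
    - [[0, 0, -0.15], 0]
    - [[0, 0, -0.25], 0]
    - [[-0.04, 0, -0.35], 0]
    - [[-0.14, 0, -0.45], 0]
    - [[-0.24, 0, -0.55], 0]
    - [[-0.34, 0, -0.6], 0]
    - [[-0.34, 0, -0.6], 0]
    - [[-0.34, 0, -0.6], 0]
    - [[-0.34, 0, -0.6], 0]
  grip: 100

```text
time: 9.5
ee_pos: [0.443, -0.0613, 0.1858]
ee_rot: [[0.994, 0.113, 0.0], [0.113, -0.994, 0.0], [0.0, -0.0, -1.0]]
force: [0.6, 0.2, -0.7]
finger_gap: 0.0766
grip_force: 0.0
```

```bash
cat >> h.py <<'E'
def blankrect(z,cam='wrist',lab='top_blank'):
    o=ctrl.get_obs();ctrl.read_camera(cam);out=[]
    for x in ctrl.regions_of(lab,cam)[:3]:
        ys,xs=np.nonzero(x['pixels'])
        P=np.array([atz(cam,(u,v),z,o)[:2] for u,v in zip(xs[::5],ys[::5])]).astype(np.float32)
        print(round(x['conf'],2),len(xs),cv2.minAreaRect(P),cv2.boxPoints(cv2.minAreaRect(P)).round(4).tolist(), 'rows',ys.min(),ys.max())
E
python3 - <<'E'
from h import *
np.set_printoptions(precision=4,suppress=True)
o=ctrl.get_obs();print(o['time'],o['ee_pos'],o['ee_rot'],o['finger_gap'])
blankrect(.048);cv2.imwrite('pics/w2.png',save('wrist','w2f.png'))
blankrect(.048,'scene')
E
```

```text
9.5 [ 0.443  -0.0613  0.1858] [[ 0.9936  0.1128  0.0005]
 [ 0.1128 -0.9936  0.0001]
 [ 0.0005 -0.     -1.    ]] 0.07660358297911163
0.71 7664 ((0.5016675591468811, -0.055636968463659286), (0.14907073974609375, 0.05744567885994911), 6.092921733856201) [[0.4244999885559082, -0.03500000014901161], [0.43059998750686646, -0.09210000187158585], [0.5788000226020813, -0.0763000026345253], [0.572700023651123, -0.019200000911951065]] rows 70 213
0.64 483 ((0.5024994015693665, -0.05198829993605614), (0.15283498167991638, 0.06146741285920143), 3.799600839614868) [[0.42419999837875366, -0.026399999856948853], [0.42829999327659607, -0.0877000018954277], [0.5807999968528748, -0.07760000228881836], [0.57669997215271, -0.016300000250339508]] rows 200 223
```

View pics/w2.png

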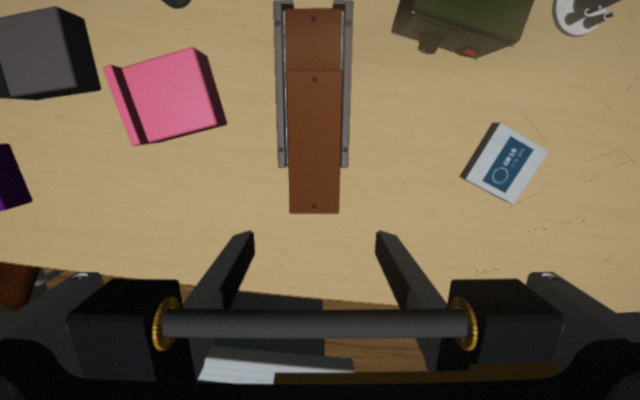

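The blank overhangs straight by about 50 mm, with its front edge at row 213 and the magazine front at row 167. I descend around it and pinch.

Call:
send_rows:
  deltas:
    - [[0.01, 0, 0.1], 0]
    - [[0.01, 0, 0.2], 0]
    - [[0.01, 0, 0.3], 0]
    - [[0.01, 0, 0.4], 0]
    - [[0.01, 0, 0.5], 0]
    - [[0.01, 0, 0.58], 0]
    - [[0.01, 0, 0.65], 0]
    - [[0.01, 0, 0.69], 0]
    - [[0.01, 0, 0.705], 0]
    - [[0.01, 0, 0.705], 0]
  grip: 100

```text
time: 10.75
ee_pos: [0.4441, -0.0613, 0.0449]
ee_rot: [[0.994, 0.112, -0.0], [0.112, -0.994, 0.0], [-0.0, -0.0, -1.0]]
force: [0.6, -0.2, -0.5]
finger_gap: 0.0939
grip_force: 0.0
```

Call:
send_rows:
  deltas:
    - [[0, 0, 0], 0]
    - [[0, 0, 0], 0]
    - [[0, 0, 0], 0]
    - [[0, 0, 0], 0]
    - [[0, 0, 0], 0]
    - [[0, 0, 0], 0]
    - [[0, 0, 0], 0]
    - [[0, 0, 0], 0]
    - [[0, 0, 0], 0]
    - [[0, 0, 0], 0]
  grip: 0
  grip_force: 40

```text
time: 11.75
ee_pos: [0.4442, -0.0613, 0.0451]
ee_rot: [[0.994, 0.112, 0.0], [0.112, -0.994, 0.0], [0.0, 0.0, -1.0]]
force: [-0.1, -0.0, 1.3]
finger_gap: 0.0554
grip_force: 40.0
```

Call:
send_rows:
  deltas:
    - [[0, 0, -0.02], 0]
    - [[0, 0, -0.05], 0]
    - [[0, 0, -0.1], 0]
    - [[0, 0, -0.17], 0]
    - [[0, 0, -0.25], 0]
    - [[0, 0, -0.35], 0]
    - [[0, 0, -0.45], 0]
    - [[0, 0, -0.55], 0]
    - [[0, 0, -0.6], 0]
    - [[0, 0, -0.6], 0]

```text
time: 12.75
ee_pos: [0.445, -0.0614, 0.1666]
ee_rot: [[0.994, 0.112, 0.003], [0.112, -0.994, -0.0], [0.003, 0.001, -1.0]]
force: [-0.6, 0.6, -0.5]
finger_gap: 0.055
grip_force: 40.0
```

```bash
python3 - <<'E'
from h import *
np.set_printoptions(precision=4,suppress=True)
o=ctrl.get_obs();print(o['time'],o['ee_pos'],o['finger_gap'],o['grip_force'])
im=np.vstack([save('wrist','w3f.png')[:280],cv2.resize(save('scene','s3f.png')[150:300,200:450],(500,300))[:, :] .copy() if False else cv2.resize(save('scene','s3f.png')[150:275,200:456],(640,312))])
cv2.imwrite('pics/w3.png',im)
E
```

```text
12.75 [ 0.445  -0.0614  0.1666] 0.05504133275548243 39.99522507190704
```

View pics/w3.png

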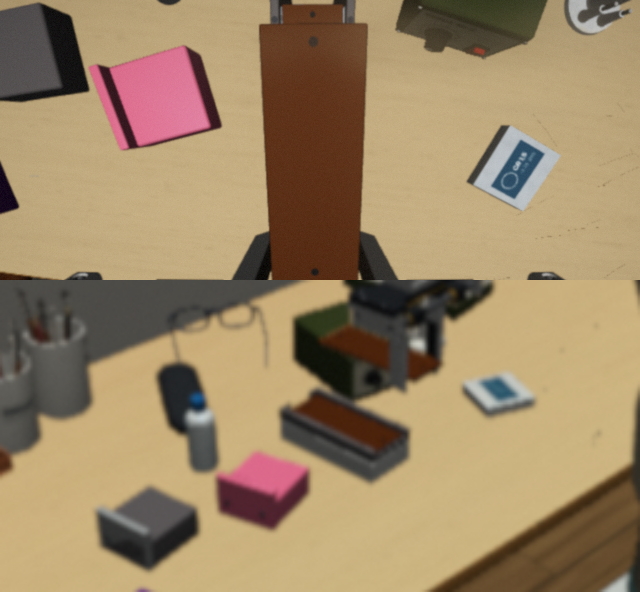

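The blank is held level with its far end drooping a few degrees, and the other two are still in the magazine. I move beside the grey block for a clear view of it.

Call:
send_rows:
  deltas:
    - [[0.02, -0.05, -0.1], 0]
    - [[0.05, -0.15, -0.2], 0]
    - [[0.08, -0.27, -0.2], 0]
    - [[0.12, -0.4, -0.2], 0]
    - [[0.16, -0.53, -0.2], 0]
    - [[0.2, -0.66, -0.2], 0]
    - [[0.23, -0.78, -0.2], 0]
    - [[0.23, -0.88, -0.2], 0]
    - [[0.23, -0.93, -0.2], 0]
    - [[0.23, -0.93, -0.2], 0]

```text
time: 13.85
ee_pos: [0.4681, 0.1298, 0.2042]
ee_rot: [[0.993, 0.115, -0.002], [0.115, -0.993, -0.0], [-0.002, -0.0, -1.0]]
force: [-0.7, 0.4, -0.9]
finger_gap: 0.0553
grip_force: 40.0
```

```bash
python3 - <<'E'
from h import *
np.set_printoptions(precision=4,suppress=True)
o=ctrl.get_obs();print(o['time'],o['ee_pos'],np.array(o['ee_rot'])[:2,0],o['finger_gap'])
im=save('wrist','w4f.png')
for l in ['block','block_fence']:
    print(l,[(round(x['conf'],2),np.round(x['location'],3)) for x in ctrl.pinpoint(l,'wrist')[:3]])
for x in ctrl.regions_of('block','wrist')[:3]:
    ys,xs=np.nonzero(x['pixels']);print(x['conf'],xs.min(),xs.max(),ys.min(),ys.max())
cv2.imwrite('pics/w4.png',cv2.resize(im[0:260,0:320],None,fx=2.3,fy=2.3))
E
```

```text
13.85 [0.4681 0.1298 0.2042] [0.9934 0.1148] 0.0552616311109145
block [(0.82, array([ 0.412,  0.369, -0.002])), (0.64, array([0.561, 0.256, 0.   ]))]
block_fence [(0.93, array([0.401, 0.405, 0.041])), (0.7, array([0.557, 0.29 , 0.042])), (0.22, array([0.521, 0.138, 0.196]))]
0.92 157 260 54 137
0.69 363 384 97 169
0.56 68 176 175 254
```

View pics/w4.png

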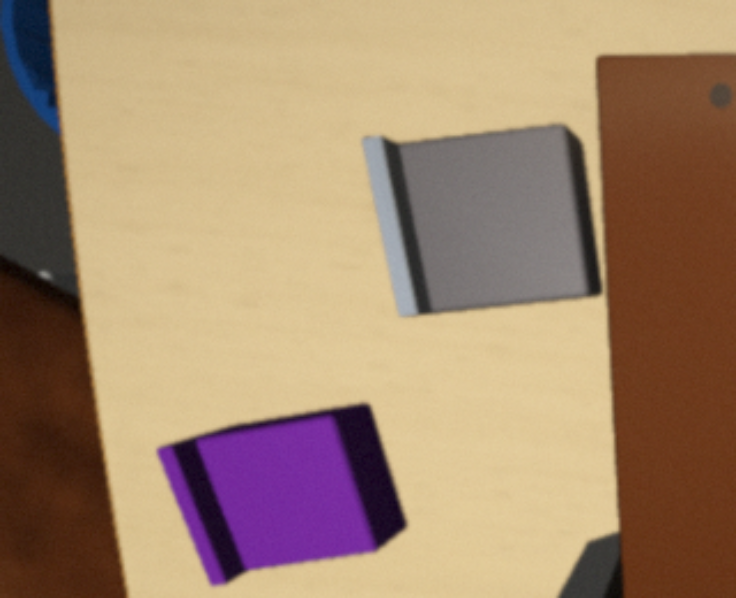

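The grey block shows its bed corners at crop pixels (402,144), (432,312), (563,126) and (587,297), with the fence on the left (+y). I project these to the bed height.

```bash
python3 - <<'E'
from h import *
np.set_printoptions(precision=4,suppress=True)
o=ctrl.get_obs();R=np.array(o['ee_rot'])
P=[atz('wrist',(u/2.3,v/2.3),.04,o)[:2] for u,v in [(402,144),(432,312),(563,126),(587,297)]]
ff,fn,bf,bn=P;print(P)
print('len',np.linalg.norm(ff-fn),np.linalg.norm(bf-bn),np.linalg.norm(ff-bf),np.linalg.norm(fn-bn))
yaws=[np.degrees(np.arctan2(*(a-b)[::-1])) for a,b in [(ff,fn),(bf,bn)]]+[np.degrees(np.arctan2(-(f-b)[0],(f-b)[1])) for f,b in[(ff,bf),(fn,bn)]]
y=np.radians(np.mean(yaws));print('yaws',yaws)
ex=np.array([np.cos(y),np.sin(y)]);ey=np.array([-ex[1],ex[0]])
c=sum(P)/4+5e-3*ey; fence=(ff+fn)/2
print('origin',c,fence-35e-3*ey)
fence_o=c  # bed centre y=-5 -> +5
for gap in (.006,):
    tgt=fence-ey*(.028+gap)-ex*.0575
    print('TCP target',tgt,'delta tool /.2',R[:2,:2].T@(tgt-o['ee_pos'][:2])/.2,'turn',-(np.degrees(y)-np.degrees(np.arctan2(R[1,0],R[0,0])))/60)
E
```

```text
[array([0.5985, 0.2923]), array([0.5218, 0.2782]), array([0.6134, 0.2166]), array([0.537, 0.201])]
len 0.07797227456176464 0.07797476111264334 0.0771799807420998 0.07867979189407596
yaws [np.float64(10.451407542587946), np.float64(11.553511683572427), np.float64(11.169440121620932), np.float64(11.164446427994685)]
origin [0.5667 0.2519] [0.5669 0.2509]
TCP target [0.5102 0.2408] delta tool /.2 [ 0.2679 -0.5418] turn -0.07922415524711014
```

Call:
send_rows:
  deltas:
    - [[0.02, -0.05, 0], -0.01]
    - [[0.06, -0.12, 0], -0.02]
    - [[0.1, -0.2, 0], -0.04]
    - [[0.14, -0.29, 0], -0.06]
    - [[0.18, -0.38, 0], -0.08]
    - [[0.22, -0.46, 0.05], -0.08]
    - [[0.26, -0.51, 0.15], -0.08]
    - [[0.26, -0.53, 0.27], -0.08]
    - [[0.26, -0.53, 0.4], -0.08]
    - [[0.26, -0.53, 0.45], -0.08]

```text
time: 15.05
ee_pos: [0.5071, 0.2405, 0.112]
ee_rot: [[0.981, 0.196, -0.004], [0.196, -0.981, -0.002], [-0.004, 0.001, -1.0]]
force: [-0.3, 0.3, -0.3]
finger_gap: 0.0553
grip_force: 40.0
```

```bash
python3 - <<'E'
from h import *
np.set_printoptions(precision=4,suppress=True)
o=ctrl.get_obs();print(o['time'],o['ee_pos'],np.array(o['ee_rot'])[:2,0],o['finger_gap'])
im=save('wrist','w5f.png');s=save('scene','s5f.png')
cv2.imwrite('pics/w5.png',np.vstack([im[:270],cv2.resize(s[190:290,180:380],(640,320))]))
E
```

```text
15.05 [0.5071 0.2405 0.112 ] [0.9805 0.1963] 0.05534472079918136
```

View pics/w5.png

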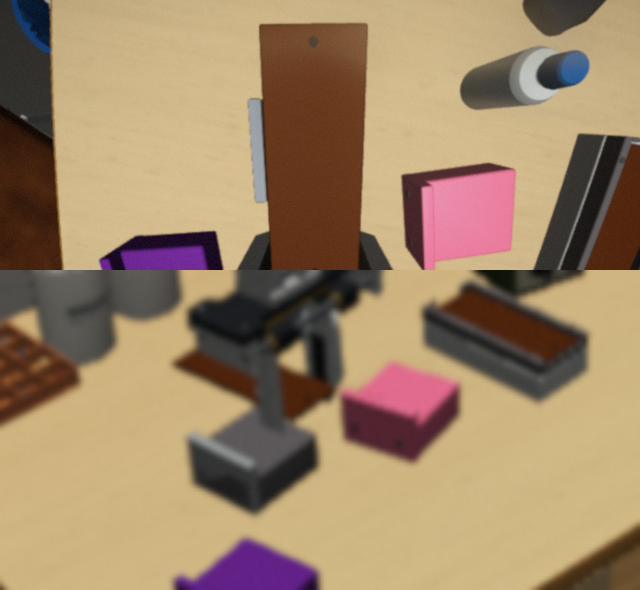

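The fence top shows left of the blank: outer edge (248,100) to (254,203), inner edge (262,99) to about (267,201).

```bash
python3 - <<'E'
from h import *
np.set_printoptions(precision=4,suppress=True)
o=ctrl.get_obs();R=np.array(o['ee_rot'])
P=[atz('wrist',p,.056,o)[:2] for p in [(248,100),(254,203),(262,99),(267,201)]]
t=o['ee_pos'][:2]
for p in P: print(p,'tool frame',R[:2,:2].T@(p-t))
d=P[0]-P[1];print('yaw',np.degrees(np.arctan2(d[1],d[0])),'tool yaw',np.degrees(np.arctan2(R[1,0],R[0,0])),np.linalg.norm(d))
E
```

```text
[0.5951 0.306 ] tool frame [ 0.0987 -0.0476]
[0.5172 0.2907] tool frame [ 0.0192 -0.0478]
[0.5978 0.2959] tool frame [ 0.0993 -0.0372]
[0.5209 0.2805] tool frame [ 0.0209 -0.0371]
yaw 11.118828772943935 tool yaw 11.279143912071696 0.07947088445144161
```

Call:
send_rows:
  deltas:
    - [[0, 0, 0.05], 0]
    - [[0, -0.01, 0.11], 0]
    - [[0, -0.02, 0.17], 0]
    - [[0, -0.02, 0.22], 0]
    - [[0, -0.02, 0.26], 0]
    - [[0, -0.02, 0.29], 0]
    - [[0, -0.02, 0.31], 0]
    - [[0, -0.02, 0.32], 0]
    - [[0, -0.02, 0.325], 0]
    - [[0, -0.02, 0.325], 0]

```text
time: 16.15
ee_pos: [0.5081, 0.2438, 0.0502]
ee_rot: [[0.981, 0.195, 0.0], [0.195, -0.981, 0.0], [0.0, -0.0, -1.0]]
force: [0.4, 0.7, -1.4]
finger_gap: 0.0558
grip_force: 40.0
```

Call:
send_rows:
  deltas:
    - [[0, 0, 0.002], 0]
    - [[0, 0, 0.005], 0]
    - [[0, 0, 0.007], 0]
    - [[0, 0, 0.01], 0]
    - [[0, 0, 0.012], 0]
    - [[0, 0, 0.015], 0]
    - [[0, 0, 0.017], 0]
    - [[0, 0, 0.017], 0]
    - [[0, 0, 0.017], 0]
    - [[0, 0, 0.017], 0]

```text
time: 17.15
ee_pos: [0.5079, 0.2438, 0.0467]
ee_rot: [[0.981, 0.195, 0.0], [0.195, -0.981, 0.0], [0.0, -0.0, -1.0]]
force: [-0.1, -0.1, -0.5]
finger_gap: 0.0552
grip_force: 40.0
```

Call:
send_rows:
  deltas:
    - [[0, 0, 0.002], 0]
    - [[0, 0, 0.004], 0]
    - [[0, 0, 0.006], 0]
    - [[0, 0, 0.008], 0]
    - [[0, 0, 0.01], 0]
    - [[0, 0, 0.012], 0]
    - [[0, 0, 0.014], 0]
    - [[0, 0, 0.016], 0]
    - [[0, 0, 0.016], 0]
    - [[0, 0, 0.016], 0]

```text
time: 18.15
ee_pos: [0.5079, 0.2438, 0.0435]
ee_rot: [[0.981, 0.195, 0.0], [0.195, -0.981, 0.0], [0.0, -0.0, -1.0]]
force: [0.7, -0.6, -0.8]
finger_gap: 0.0555
grip_force: 40.0
```

Call:
send_rows:
  deltas:
    - [[0, 0, 0.002], 0]
    - [[0, 0, 0.004], 0]
    - [[0, 0, 0.005], 0]
    - [[0, 0, 0.005], 0]
    - [[0, 0, 0.005], 0]
    - [[0, 0, 0.005], 0]
    - [[0, 0, 0.005], 0]
    - [[0, 0, 0.005], 0]
    - [[0, 0, 0.005], 0]
    - [[0, 0, 0.005], 0]

```text
time: 19.15
ee_pos: [0.508, 0.2438, 0.043]
ee_rot: [[0.981, 0.195, 0.0], [0.195, -0.981, 0.0], [0.0, -0.0, -1.0]]
force: [-1.9, -0.7, 5.9]
finger_gap: 0.0555
grip_force: 40.0
```

Call:
send_rows:
  deltas:
    - [[0, 0, 0], 0]
    - [[0, 0, 0], 0]
    - [[0, 0, 0], 0]
    - [[0, 0, 0], 0]
    - [[0, 0, 0], 0]
    - [[0, 0, 0], 0]
    - [[0, 0, 0], 0]
    - [[0, 0, 0], 0]
    - [[0, 0, 0], 0]
    - [[0, 0, 0], 0]
  grip: 85

```text
time: 20.15
ee_pos: [0.508, 0.2438, 0.0425]
ee_rot: [[0.981, 0.195, 0.0], [0.195, -0.981, 0.0], [0.0, -0.0, -1.0]]
force: [0.3, -0.2, -0.4]
finger_gap: 0.0798
grip_force: 0.0
```

Call:
send_rows:
  deltas:
    - [[0, 0, -0.05], 0]
    - [[0, 0, -0.15], 0]
    - [[0, 0, -0.25], 0]
    - [[0, 0, -0.35], 0]
    - [[0, 0, -0.45], 0]
    - [[0, 0.1, -0.55], 0]
    - [[0, 0.2, -0.6], 0]
    - [[0, 0.3, -0.6], 0]
    - [[0, 0.35, -0.6], 0]
    - [[0, 0.35, -0.6], 0]

```text
time: 21.15
ee_pos: [0.5219, 0.1735, 0.1629]
ee_rot: [[0.981, 0.192, 0.0], [0.192, -0.981, -0.001], [0.0, 0.001, -1.0]]
force: [-0.3, 0.6, 0.8]
finger_gap: 0.0801
grip_force: 0.0
```

```bash
python3 - <<'E'
from h import *
np.set_printoptions(precision=4,suppress=True)
o=ctrl.get_obs();print(o['time'],o['ee_pos'],np.array(o['ee_rot'])[:2,0],o['finger_gap'])
im=save('wrist','w6f.png');blankrect(.046)
cv2.imwrite('pics/w6.png',cv2.resize(im[:240,60:400],(782,552)))
E
```

```text
21.15 [0.5219 0.1735 0.1629] [0.9813 0.1922] 0.08006718499130028
0.66 8748 ((0.5646951198577881, 0.25325602293014526), (0.150543212890625, 0.057811837643384933), 11.366122245788574) [[0.4851999878883362, 0.2667999863624573], [0.4966000020503998, 0.210099995136261], [0.6442000269889832, 0.23980000615119934], [0.6327999830245972, 0.2964000105857849]] rows 67 221
```

View pics/w6.png

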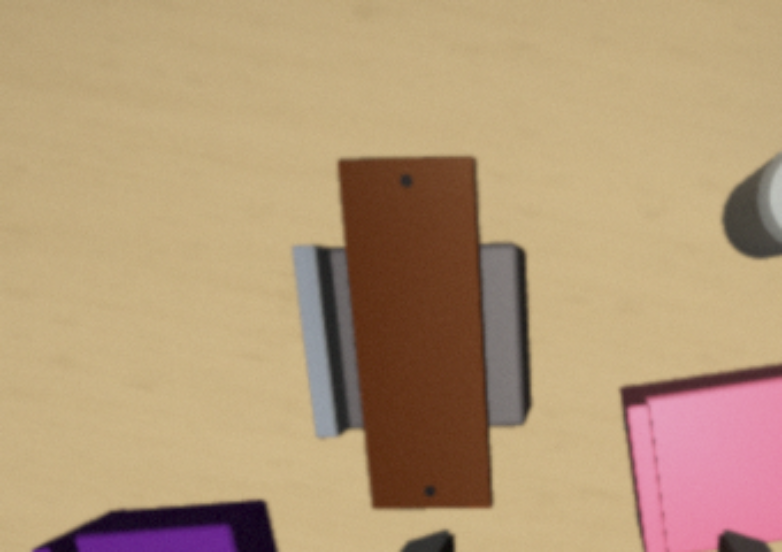

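The blank lies flat, centred and parallel to the fence with a gap of a few mm. I close the fingers and push on the middle of its −y edge to seat it.

Call:
send_rows:
  deltas:
    - [[0.05, -0.02, 0], 0]
    - [[0.1, -0.04, 0], 0]
    - [[0.17, -0.06, 0], 0]
    - [[0.24, -0.08, 0], 0]
    - [[0.287, -0.095, 0], 0]
    - [[0.287, -0.095, 0], 0]
    - [[0.287, -0.095, 0.04], 0]
    - [[0.287, -0.095, 0.1], 0]
    - [[0.287, -0.095, 0.16], 0]
    - [[0.287, -0.095, 0.2], 0]
  grip: 0

```text
time: 22.3
ee_pos: [0.573, 0.2044, 0.1207]
ee_rot: [[0.981, 0.195, -0.002], [0.195, -0.981, -0.001], [-0.002, 0.0, -1.0]]
force: [0.1, 0.7, 0.6]
finger_gap: 0.0032
grip_force: 0.0
```

Call:
send_rows:
  deltas:
    - [[0, 0, 0.05], 0]
    - [[0, 0, 0.11], 0]
    - [[0, 0, 0.17], 0]
    - [[0, 0, 0.22], 0]
    - [[0, 0, 0.26], 0]
    - [[0, 0, 0.29], 0]
    - [[0, 0, 0.3], 0]
    - [[0, 0, 0.308], 0]
    - [[0, 0, 0.308], 0]
    - [[0, 0, 0.308], 0]

```text
time: 23.3
ee_pos: [0.5745, 0.2051, 0.0613]
ee_rot: [[0.981, 0.195, 0.001], [0.195, -0.981, 0.0], [0.001, -0.0, -1.0]]
force: [0.3, -0.1, 0.2]
finger_gap: 0.0003
grip_force: 0.0
```

Call:
send_rows:
  deltas:
    - [[0, -0.008, 0], 0]
    - [[0, -0.016, 0], 0]
    - [[0, -0.024, 0], 0]
    - [[0, -0.032, 0], 0]
    - [[0, -0.04, 0], 0]
    - [[0, -0.045, 0], 0]
    - [[0, -0.05, 0], 0]
    - [[0, -0.055, 0], 0]
    - [[0, -0.06, 0], 0]
    - [[0, -0.06, 0], 0]

```text
time: 24.3
ee_pos: [0.5718, 0.217, 0.0609]
ee_rot: [[0.981, 0.195, 0.0], [0.195, -0.981, 0.0], [0.0, -0.0, -1.0]]
force: [0.0, -0.0, -0.4]
finger_gap: 0.0008
grip_force: 0.0
```

Call:
send_rows:
  deltas:
    - [[0, -0.002, 0], 0]
    - [[0, -0.004, 0], 0]
    - [[0, -0.006, 0], 0]
    - [[0, -0.008, 0], 0]
    - [[0, -0.01, 0], 0]
    - [[0, -0.012, 0], 0]
    - [[0, -0.014, 0], 0]
    - [[0, -0.015, 0], 0]
    - [[0, -0.015, 0], 0]
    - [[0, -0.015, 0], 0]

```text
time: 25.3
ee_pos: [0.5713, 0.2197, 0.0609]
ee_rot: [[0.981, 0.195, 0.0], [0.195, -0.981, 0.0], [0.0, 0.0, -1.0]]
force: [-0.0, -0.2, -0.6]
finger_gap: 0.0004
grip_force: 0.0
```

Call:
send_rows:
  deltas:
    - [[0, -0.002, 0], 0]
    - [[0, -0.004, 0], 0]
    - [[0, -0.006, 0], 0]
    - [[0, -0.008, 0], 0]
    - [[0, -0.01, 0], 0]
    - [[0, -0.01, 0], 0]
    - [[0, -0.01, 0], 0]
    - [[0, -0.01, 0], 0]
    - [[0, -0.01, 0], 0]
    - [[0, -0.01, 0], 0]

```text
time: 26.3
ee_pos: [0.5708, 0.2216, 0.0609]
ee_rot: [[0.981, 0.195, -0.0], [0.195, -0.981, -0.0], [-0.0, 0.0, -1.0]]
force: [0.3, -0.6, 0.3]
finger_gap: 0.0007
grip_force: 0.1
```

Call:
send_rows:
  deltas:
    - [[0, -0.002, 0], 0]
    - [[0, -0.004, 0], 0]
    - [[0, -0.006, 0], 0]
    - [[0, -0.008, 0], 0]
    - [[0, -0.01, 0], 0]
    - [[0, -0.01, 0], 0]
    - [[0, -0.01, 0], 0]
    - [[0, -0.01, 0], 0]
    - [[0, -0.01, 0], 0]
    - [[0, -0.01, 0], 0]

```text
time: 27.3
ee_pos: [0.5705, 0.2236, 0.0609]
ee_rot: [[0.981, 0.195, 0.0], [0.195, -0.981, 0.0], [0.0, -0.0, -1.0]]
force: [-0.6, -0.4, 0.9]
finger_gap: 0.0003
grip_force: 0.0
```

Call:
send_rows:
  deltas:
    - [[0, -0.002, 0], 0]
    - [[0, -0.004, 0], 0]
    - [[0, -0.006, 0], 0]
    - [[0, -0.008, 0], 0]
    - [[0, -0.01, 0], 0]
    - [[0, -0.01, 0], 0]
    - [[0, -0.01, 0], 0]
    - [[0, -0.01, 0], 0]
    - [[0, -0.01, 0], 0]
    - [[0, -0.01, 0], 0]

```text
time: 28.3
ee_pos: [0.5701, 0.2256, 0.0609]
ee_rot: [[0.981, 0.195, 0.0], [0.195, -0.981, 0.0], [0.0, -0.0, -1.0]]
force: [-0.7, -0.4, -1.1]
finger_gap: 0.0008
grip_force: 0.0
```

```bash
python3 - <<'E'
from h import *
o=ctrl.get_obs();print(o['time'],o['ee_pos'],o['force'])
im=save('wrist','w7f.png');s=save('scene','s7f.png')
cv2.imwrite('pics/w7.png',np.vstack([im[:270],cv2.resize(s[200:290,200:380],(640,320))]))
E
```

```text
28.3 [0.57007881 0.22562804 0.06090422] [-0.65987218 -0.41700491 -1.14230654]
```

View pics/w7.png

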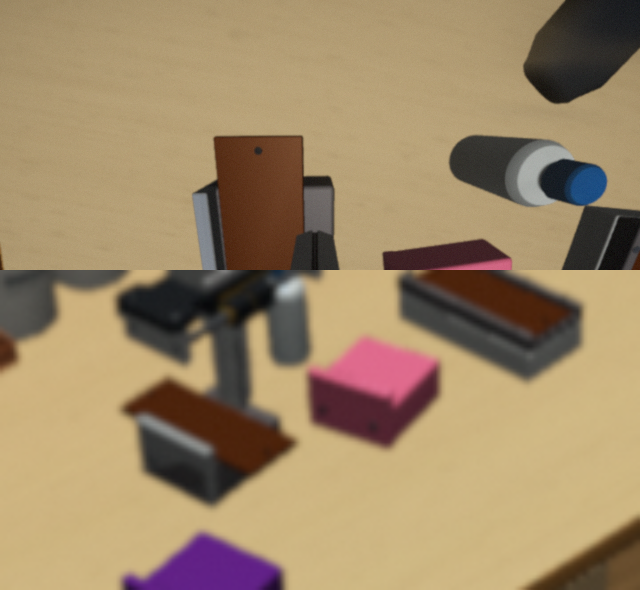

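The fingers bear on the blank's right edge (column 303) and a dark fence strip still shows left of it at about column 217. I measure both.

```bash
python3 - <<'E'
from h import *
np.set_printoptions(precision=4,suppress=True)
o=ctrl.get_obs();R=np.array(o['ee_rot']);im=cv2.imread('pics/w7f.png')
def T(p,z): return (R[:2,:2].T@(atz('wrist',p,z,o)[:2]-o['ee_pos'][:2]))*1e3
for r in (160,200,225):
    print(r,[int(v) for v in im[r,190:232].mean(1)],[int(v) for v in im[r,296:310].mean(1)])
    print({c:T((c,r),z).round(1) for c,z in[(194,.056),(208,.056),(212,.056),(217,.046),(220,.046),(303,.046)]})
blankrect(.046)
E
```

```text
160 [157, 156, 153, 153, 154, 153, 155, 153, 153, 156, 155, 151, 153, 153, 153, 152, 152, 153, 152, 153, 154, 157, 154, 153, 142, 106, 66, 48, 51, 51, 50, 53, 51, 51, 52, 52, 52, 51, 58, 53, 52, 52] [77, 75, 74, 75, 77, 63, 62, 99, 143, 152, 155, 155, 156, 154]
{194: array([ 61.2, -70.5]), 208: array([ 61.2, -62. ]), 212: array([ 61.2, -59.6]), 217: array([ 59.9, -60.1]), 220: array([ 59.9, -58.2]), 303: array([59.7, -5.7])}
200 [149, 145, 136, 130, 134, 137, 136, 136, 135, 135, 135, 134, 130, 133, 133, 129, 119, 94, 62, 35, 32, 32, 28, 31, 34, 32, 51, 75, 81, 67, 51, 47, 46, 46, 48, 48, 48, 51, 50, 48, 53, 54] [68, 70, 69, 67, 69, 62, 50, 53, 84, 99, 103, 102, 102, 101]
{194: array([ 36.5, -73.4]), 208: array([ 36.4, -64.6]), 212: array([ 36.4, -62.1]), 217: array([ 33.7, -62.6]), 220: array([ 33.7, -60.6]), 303: array([33.6, -6.1])}
225 [154, 154, 152, 151, 153, 147, 134, 136, 138, 136, 137, 136, 136, 135, 135, 134, 134, 133, 129, 121, 95, 59, 37, 30, 28, 33, 32, 33, 38, 52, 71, 65, 52, 45, 44, 44, 49, 47, 49, 50, 48, 50] [62, 62, 65, 60, 60, 60, 53, 47, 64, 88, 97, 96, 98, 101]
{194: array([ 19.9, -75.5]), 208: array([ 19.9, -66.4]), 212: array([ 19.9, -63.8]), 217: array([ 16.2, -64.4]), 220: array([ 16.2, -62.3]), 303: array([16.2, -6.3])}
0.96 11577 ((0.5815067291259766, 0.2621256709098816), (0.1134607195854187, 0.05582929402589798), 11.529353141784668) [[0.5202999711036682, 0.27810001373291016], [0.531499981880188, 0.22339999675750732], [0.6427000164985657, 0.24609999358654022], [0.6315000057220459, 0.30079999566078186]] rows 135 295
```

Contact is real (finger half-thickness about 6 mm) and the remaining gap is about 3.5 mm, so I keep pushing.

Call:
send_rows:
  deltas:
    - [[0, -0.002, 0], 0]
    - [[0, -0.004, 0], 0]
    - [[0, -0.006, 0], 0]
    - [[0, -0.008, 0], 0]
    - [[0, -0.01, 0], 0]
    - [[0, -0.012, 0], 0]
    - [[0, -0.014, 0], 0]
    - [[0, -0.015, 0], 0]
    - [[0, -0.015, 0], 0]
    - [[0, -0.015, 0], 0]

```text
time: 29.5
ee_pos: [0.5696, 0.2285, 0.0609]
ee_rot: [[0.981, 0.195, 0.0], [0.195, -0.981, -0.0], [0.0, 0.0, -1.0]]
force: [0.0, 0.5, 0.4]
finger_gap: 0.0007
grip_force: 0.2
```

Call:
send_rows:
  deltas:
    - [[0, -0.001, 0], 0]
    - [[0, -0.002, 0], 0]
    - [[0, -0.003, 0], 0]
    - [[0, -0.004, 0], 0]
    - [[0, -0.005, 0], 0]
    - [[0, -0.005, 0], 0]
    - [[0, -0.005, 0], 0]
    - [[0, -0.005, 0], 0]
    - [[0, -0.005, 0], 0]
    - [[0, -0.005, 0], 0]

```text
time: 30.5
ee_pos: [0.5696, 0.2292, 0.0609]
ee_rot: [[0.981, 0.195, 0.0], [0.195, -0.981, -0.0], [0.0, 0.0, -1.0]]
force: [1.8, -3.5, 0.2]
finger_gap: 0.0005
grip_force: 1.5
```

The blank has reached the fence (about 4 N). One more light squeeze, then I back off and lift.

Call:
send_rows:
  deltas:
    - [[0, -0.001, 0], 0]
    - [[0, -0.002, 0], 0]
    - [[0, -0.003, 0], 0]
    - [[0, -0.003, 0], 0]
    - [[0, -0.003, 0], 0]
    - [[0, -0.003, 0], 0]
    - [[0, -0.003, 0], 0]
    - [[0, -0.003, 0], 0]
    - [[0, -0.003, 0], 0]
    - [[0, -0.003, 0], 0]

```text
time: 31.5
ee_pos: [0.5695, 0.2292, 0.061]
ee_rot: [[0.981, 0.195, 0.0], [0.195, -0.981, -0.001], [0.0, 0.001, -1.0]]
force: [2.7, -4.7, 1.2]
finger_gap: 0.0004
grip_force: 2.3
```

Call:
send_rows:
  deltas:
    - [[0, 0.02, 0], 0]
    - [[0, 0.05, 0], 0]
    - [[0, 0.09, 0], 0]
    - [[0, 0.1, -0.1], 0]
    - [[0, 0.1, -0.2], 0]
    - [[-0.1, 0.1, -0.3], 0]
    - [[-0.2, 0.15, -0.4], 0]
    - [[-0.28, 0.2, -0.5], 0]
    - [[-0.28, 0.2, -0.5], 0]
    - [[-0.28, 0.2, -0.5], 0]

```text
time: 32.5
ee_pos: [0.5225, 0.1802, 0.1611]
ee_rot: [[0.981, 0.195, 0.001], [0.195, -0.981, 0.001], [0.001, -0.001, -1.0]]
force: [-0.6, 0.3, 0.4]
finger_gap: 0.0004
grip_force: 0.0
```

```bash
python3 - <<'E'
from h import *
np.set_printoptions(precision=4,suppress=True)
o=ctrl.get_obs();R=np.array(o['ee_rot']);print(o['time'],o['ee_pos'],o['force'])
im=save('wrist','w8f.png');blankrect(.046);blankrect(.046,'scene')
print([(round(x['conf'],2),np.round(x['location'],3)) for x in ctrl.pinpoint('block_fence','wrist')[:3]])
# bed visible between? sample rows across the blank's left edge
reg=ctrl.regions_of('top_blank','wrist')[0]['pixels'];ys,xs=np.nonzero(reg)
for r in np.linspace(ys.min()+8,ys.max()-8,9).astype(int):
    c=np.nonzero(reg[r])[0].min();print(r,c,[int(v) for v in im[r,c-22:c+6].mean(1)])
for l in ['bottle_clean','punch_stand','lens_box','mid_blank','top_blank']:
    ctrl.read_camera('scene');print(l,[(round(x['conf'],2),np.round(x['location'],3)) for x in ctrl.pinpoint(l,'scene')[:3]])
E
```

```text
32.5 [0.5225 0.1802 0.1611] [-0.5664  0.2701  0.4293]
0.96 557 ((0.5612606406211853, 0.26429566740989685), (0.15188373625278473, 0.05881423503160477), 11.224045753479004) [[0.48100000619888306, 0.2784000039100647], [0.4925000071525574, 0.2206999957561493], [0.6414999961853027, 0.2502000033855438], [0.6299999952316284, 0.30790001153945923]] rows 231 257
[(0.9, array([0.402, 0.404, 0.044])), (0.84, array([0.557, 0.29 , 0.04 ])), (0.64, array([0.516, 0.138, 0.038]))]Traceback (most recent call last):
  File "<stdin>", line 7, in <module>
IndexError: list index out of range
```

```bash
python3 - <<'E'
from h import *
np.set_printoptions(precision=4,suppress=True)
o=ctrl.get_obs();im=cv2.imread('pics/w8f.png')
b=im.astype(int);br=((b[...,2]-b[...,0]>20)&(b.mean(2)<95)).astype(np.uint8)
n,lab,st,ce=cv2.connectedComponentsWithStats(cv2.morphologyEx(br,cv2.MORPH_OPEN,np.ones((5,5))))
for i in range(1,n):
    if st[i,4]>2500:
        ys,xs=np.nonzero(lab==i);P=np.array([atz('wrist',(u,v),.046,o)[:2] for u,v in zip(xs[::3],ys[::3])]).astype(np.float32)
        print(st[i],cv2.minAreaRect(P))
        if st[i,4]>5000:
            for r in np.linspace(ys.min()+8,ys.max()-8,10).astype(int):
                c=xs[ys==r].min();print(r,c,[int(v) for v in im[r,max(c-22,0):c+4].mean(1)])
for l in ['bottle_clean','punch_stand','lens_box','magazine','mid_blank']:
    ctrl.read_camera('scene');print(l,[(round(x['conf'],2),np.round(x['location'],3)) for x in ctrl.pinpoint(l,'scene')[:3]])
E
```

```text
[ 205   70   68  153 8627] ((0.5625689625740051, 0.2609395384788513), (0.14760108292102814, 0.0563507005572319), 11.900101661682129)
78 205 [166, 159, 161, 161, 160, 161, 161, 160, 162, 161, 163, 163, 161, 162, 163, 163, 160, 162, 162, 160, 157, 137, 91, 62, 51, 54]
93 207 [162, 162, 163, 163, 162, 163, 165, 163, 163, 161, 162, 163, 163, 165, 164, 163, 164, 166, 165, 166, 155, 123, 74, 56, 53, 56]
108 208 [162, 163, 165, 164, 163, 163, 164, 155, 151, 152, 149, 148, 141, 134, 132, 132, 129, 119, 113, 112, 112, 106, 76, 56, 52, 51]
123 209 [162, 164, 163, 160, 162, 162, 162, 158, 149, 145, 146, 147, 143, 141, 145, 144, 142, 120, 80, 45, 34, 31, 36, 49, 50, 53]
138 211 [164, 160, 163, 162, 162, 162, 164, 159, 146, 146, 149, 149, 145, 145, 143, 146, 138, 115, 65, 38, 34, 33, 41, 45, 51, 48]
153 212 [166, 165, 163, 167, 167, 167, 163, 166, 157, 148, 145, 146, 150, 149, 147, 147, 141, 134, 102, 51, 35, 37, 39, 47, 46, 51]
168 214 [167, 166, 166, 167, 167, 167, 165, 163, 154, 152, 149, 151, 147, 149, 148, 147, 142, 125, 89, 44, 33, 38, 39, 44, 48, 54]
183 216 [167, 164, 165, 166, 167, 165, 161, 158, 152, 149, 153, 152, 150, 150, 150, 149, 140, 116, 75, 45, 35, 37, 43, 48, 47, 50]
198 218 [167, 167, 165, 169, 166, 169, 167, 165, 166, 167, 166, 167, 169, 165, 169, 166, 168, 168, 166, 164, 159, 131, 84, 53, 49, 48]
214 220 [164, 164, 163, 161, 163, 165, 163, 161, 164, 162, 166, 163, 166, 170, 164, 165, 169, 168, 167, 164, 160, 123, 73, 51, 51, 48]Traceback (most recent call last):
  File "<stdin>", line 8, in <module>
  File "h.py", line 14, in atz
    o,d=ray(cam,uv,obs);return o+d*(z-o[2])/d[2]
        ~~~^^^^^^^^^^^^
  File "h.py", line 6, in ray
    p=ctrl.camera_params(cam);K=np.array(p['K']);k=p['k1']
ValueError: time passes only in moves, steps and waits
```

No bed shows between the fence and the blank along the whole fence. The strip is uniform, so the blank is flush, and the robot is clear. Handing in.

```bash
python3 -c "
from plant import ctrl
print(ctrl.hand_in())"
```

```text
the job is handed in; nothing more can be done
None
```

The top blank is lying flat on the grey cutting block, centred lengthwise and flush along the fence. The job was handed in at about 33 s; the other two blanks stayed in the magazine, but my final position check on the bystanders did not complete.

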